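# Make up two electricians' job kits

## Task

Make up the two job kits from the stock on the counter: the rectangular switch box and the toggle switch go into the divided tray, one in each bay (either way round), and the conduit elbow, the round box and the smaller of the two couplings go side by side into the tray without a divider. Every part must end flat on its tray's floor, the same way up as it is now, not on or inside another part, set down rather than dropped. Leave the larger coupling, the glue tin and the tape measure where they are.

Things in the scene. Friction and masses are not known exactly. Their poses are not given: they have to be found in the camera images.
- switch_box: Stock. Rectangular open-topped galvanised switch box, 76 mm along its x, 50 mm along its y, 48 mm high, walls 3 mm, about 0.2 kg, standing on its closed bottom. Origin: centre of the underside; z up. 
- toggle_switch: Stock. Wall toggle switch lying on its back, toggle up: white plastic body 66 mm (x) by 33 mm (y), 27 mm high, with a steel mounting strap 104 mm (x) by 27 mm (y) across its top, from 27 to 30 mm height, overhanging both ends by 19 mm; the small toggle stands up to 46 mm. Grip the body across its y. About 0.09 kg. Origin: centre of the underside; z up. 
- conduit_elbow: Stock. Cast right-angle conduit elbow (inspection body) lying cover up: body 90 mm (x) by 32 mm (y) by 32 mm high (34 mm with the cover and its screws) about the origin; a round 28 mm hub sticks 18 mm out of its +x end (to x = +63 mm), another 18 mm out of its +y side (to y = +34 mm, between x = -44 and -16 mm). The body is clear on both sides from x = -16 to +45 mm: grip it there across y. About 0.22 kg. Origin: centre of the underside of the 90 by 32 mm body; z up.
- round_box: Stock. Round open-topped grey plastic conduit box, 64 mm outer diameter, 34 mm high, walls 3 mm, about 0.12 kg, standing on its closed bottom. Origin: centre of the underside; z up. 
- small_coupling: Stock. The smaller of two steel conduit couplings: plain tube standing on end, 30 mm outer diameter, 46 mm high, wall 4 mm, about 0.08 kg; a small set screw shows on its side. Origin: centre of the underside; z up. 
- large_coupling: Not wanted, stays where it is: the larger steel coupling, tube standing on end, 50 mm outer diameter, 46 mm high, standing among the stock. Origin: centre of the underside; z up. 
- tray_divided: Target. Plywood tray with a divider, fixed to the counter: 226 mm (x) by 142 mm (y) outside, 20 mm high, walls and divider 4 mm. The divider runs along y at x = 0 and makes two bays, each 107 mm (x) by 134 mm (y), centred at x = -55.5 and +55.5 mm, y = 0; tray floor 4 mm above the counter. Origin: centre of the underside; z up.
- tray_plain: Target. Plywood tray without a divider, fixed to the counter: 184 mm (x) by 172 mm (y) outside, 20 mm high, walls 4 mm, inside 176 by 164 mm; tray floor 4 mm above the counter. Origin: centre of the underside; z up.
- glue_tin: Bystander: grey glue tin, 54 mm diameter, 90 mm high, standing at a far corner of the stock. Origin: centre of the underside; z up. 
- tape_measure: Bystander: yellow tape measure, 70 mm (x) by 40 mm (y) by 64 mm high, standing at a far corner of the stock. Origin: centre of the underside; z up. 

How it is judged (in metres and radians):
At the end, for the whole second after the job is handed in: Switch box and toggle switch in different bays of the divided tray; elbow, round box and small coupling in the undivided tray; each with its origin within the inner walls, its underside within 3 mm of the tray floor, upright as at the start (tilt under 0.1 rad), at rest (x of switch_box in the frame of tray_divided between -0.109 and 0.109 m and y of switch_box in the frame of tray_divided between -0.067 and 0.067 m and z of switch_box in the frame of tray_divided between 0.001 and 0.0068 m and angle between each of switch_box, toggle_switch, conduit_elbow, round_box, small_coupling's own z axis and vertical below 0.1 rad and linear speed of each of switch_box, toggle_switch, conduit_elbow, round_box, small_coupling below 0.02 m/s and angular speed of each of switch_box, toggle_switch, conduit_elbow, round_box, small_coupling below 0.2 rad/s and x of toggle_switch in the frame of tray_divided between -0.109 and 0.109 m and y of toggle_switch in the frame of tray_divided between -0.067 and 0.067 m and z of toggle_switch in the frame of tray_divided between 0.001 and 0.0068 m and ((x of switch_box in the frame of tray_divided above 0 m and x of toggle_switch in the frame of tray_divided below 0 m) or (x of switch_box in the frame of tray_divided below 0 m and x of toggle_switch in the frame of tray_divided above 0 m)) and x of conduit_elbow in the frame of tray_plain between -0.088 and 0.088 m and y of conduit_elbow in the frame of tray_plain between -0.082 and 0.082 m and z of conduit_elbow in the frame of tray_plain between 0.001 and 0.0068 m and x of round_box in the frame of tray_plain between -0.088 and 0.088 m and y of round_box in the frame of tray_plain between -0.082 and 0.082 m and z of round_box in the frame of tray_plain between 0.001 and 0.0068 m and x of small_coupling in the frame of tray_plain between -0.088 and 0.088 m and y of small_coupling in the frame of tray_plain between -0.082 and 0.082 m and z of small_coupling in the frame of tray_plain between 0.001 and 0.0068 m); the robot touches nothing.
It fails at once if the large coupling is moved by more than 20 mm (distance of large_coupling from where it was at the start of the episode above 0.02 m).
It fails at once if the glue tin is moved by more than 20 mm (distance of glue_tin from where it was at the start of the episode above 0.02 m).
It fails at once if the tape measure is moved by more than 20 mm (distance of tape_measure from where it was at the start of the episode above 0.02 m).
It fails at once if a stock part is dropped, thrown or knocked: faster than 0.8 m/s (a fall of about 33 mm) while out of the fingers ((linear speed of switch_box above 0.8 m/s and contact force between the fingers and switch_box below 0.05 N) or (linear speed of toggle_switch above 0.8 m/s and contact force between the fingers and toggle_switch below 0.05 N) or (linear speed of conduit_elbow above 0.8 m/s and contact force between the fingers and conduit_elbow below 0.05 N) or (linear speed of round_box above 0.8 m/s and contact force between the fingers and round_box below 0.05 N) or (linear speed of small_coupling above 0.8 m/s and contact force between the fingers and small_coupling below 0.05 N)).
It also fails if it takes over 125 s, if anything falls off the work surface, if the arm or the gripper's body presses on something with over 40 N, if the wrist force passes 120 N, or if a joint passes its speed limit or range.

## Robot

A 7-joint arm with a two-finger parallel gripper is mounted at the origin on the work surface. World frame = base frame: x ahead of the robot, y to its left, z up, the work surface at z = 0. Lengths are in mm, angles in rad, forces in N, time in s.
With the tool pointing down it reaches from about 400 to 875 mm from the base axis. Payload 19.3 kg.
Tool frame: the origin (TCP) lies at the very end of the fingers, on their centre line; the grasp point (between the pads) lies 19 mm behind it; x points along the fingers, y is the direction in which the jaws open and shut, and the axes are right-handed (so a half turn about x gives the same grasp; the last joint's range is limited). The gripper opens to 85 mm and grips with 20 to 120 N. Pads are 22 mm wide; open, the fingers measure 114 mm over their backs; the gripper's body (76 mm by 85 mm) begins 54 mm behind the grasp point. The pads swing forward as they close: fully open they stand 13 mm farther back than shut.
Start: joints at [-1.26, 0.521, -0.036, 1.599, 0.021, 1.021, -0.113], TCP at [232.307, 580.214, 231.291] pointing down, gripper open.
Joint ranges: [-2.91, 2.91], [-0.3, 2.13], [-1.5, 1.42], [0.17, 2.43], [-1.26, 4.41], [0.16, 1.93], [-2.52, 2.52]. Speed limits (rad/s): [1.89, 1.89, 2.39, 2.39, 3.01, 3.01, 3.01].

## Interface

Orientations are given as a unit quaternion [w, x, y, z].
In Python, from bench import manip gives the robot as it stands. Calls block until the motion is done:
- manip.movep(position, orientation): joint-space move of the TCP to a pose.
- manip.move_l(position, rot=None, feed=150): straight line of the TCP; rot=None keeps the orientation; feed is the mean speed in mm/s.
- manip.movej(angles): joint-space move.
- manip.gripper_to(opening, f_grip=None): opening from 0.0 (shut) to 1.0 (fully open); f_grip is the grip in N (None keeps the last); returns when the fingers have stopped.
- manip.hold(seconds).
- manip.solve_ik(position, orientation): joint angles nearest the present ones, or None.
- manip.get_state(): the state.
- manip.read_camera(name): name is "side" or "top"; returns a dict with "frame" (384x512x3 uint8, red, green, blue), "mtx" (3x3 intrinsics, pixels), "position" and "attitude" of the camera in the world. Camera axes: x right, y down, z forward; pixel columns grow to the right and rows downward; lengths in mm; the calibration is good to about 2 mm. A picture is of the moment at which its call begins. There is no depth.
A pose or a line that the arm cannot do raises manip.MotionError and nothing moves.
- manip.job_done(): hands the job in, once; it reports no verdict.
The state is a dict: "time": time; "q": joint angles; "qvel": joint speeds; "effort": joint torques, N m; "eef_pos": TCP position; "ee_rot": TCP orientation; "contact_force": force on the tool from outside, world axes, zero at the start; "ft_torque": the same for the moment, N m; "gripper_width": opening from 0.0 (shut) to 1.0 (fully open).
Only numpy, scipy, OpenCV 4.12 (cv2) and the standard library are available. Lean on these libraries where they do the work, as an engineer would, in place of code of your own. Each camera call takes 0.05 s, during which the arm holds its last target. There are 200 camera calls.

## Working session

There is one attempt and no reset: what is moved stays moved. The work goes in short steps, each a Python script; the robot and the scene stay as the last script left them, time stands still between calls to the robot, and variables do not carry over. Pictures are saved under pics/ and viewed, about 12 in all and at most 16, crops included, and the job is handed in when it is done.

```bash
mkdir -p pics; ls
python3 - <<'E'
from bench import manip
import cv2
for n in("top","side"):
    c=manip.read_camera(n); cv2.imwrite(f"pics/{n}0.png",cv2.resize(c["frame"][:,:,::-1],(800,600),interpolation=cv2.INTER_CUBIC))
    print(n,c["mtx"],c["position"],c["attitude"])
print(manip.get_state())
E
```

```text
pics
top [[464.20042022   0.         255.46145342]
 [  0.         464.20042022 185.67968411]
 [  0.           0.           1.        ]] [ 423.69597551  -18.4703548  1183.5802096 ] [ 0.05574468 -0.69366548  0.71716016 -0.03744377]
side [[364.83083608   0.         258.42998489]
 [  0.         364.83083608 191.28096455]
 [  0.           0.           1.        ]] [516.36975958 532.59028156 624.93569598] [ 0.00791497 -0.02641262  0.92826743 -0.37088989]
{'time': 0.1, 'q': array([-1.26019588,  0.52195836, -0.03634589,  1.59995403,  0.02120353,
        1.02107545, -0.11281962]), 'qvel': array([ 0.00012798, -0.00189079, -0.00087915, -0.00010207, -0.00018659,
        0.00209248, -0.0019112 ]), 'effort': array([ 1.66020836e-03, -9.28482056e+01,  1.98313393e+00, -3.70534623e+01,
        1.81064912e-02,  5.22785936e-03,  2.35788451e-05]), 'eef_pos': array([232.20075291, 579.94362876, 230.7795243 ]), 'ee_rot': array([ 0.69428206,  0.13347144,  0.69437276, -0.13417994]), 'contact_force': array([ 0.33924873, -0.48923783, -0.76927424]), 'ft_torque': array([-0.0004181 ,  0.02346388,  0.0253184 ]), 'gripper_width': 0.9950852848210686}
```

View pics/top0.png

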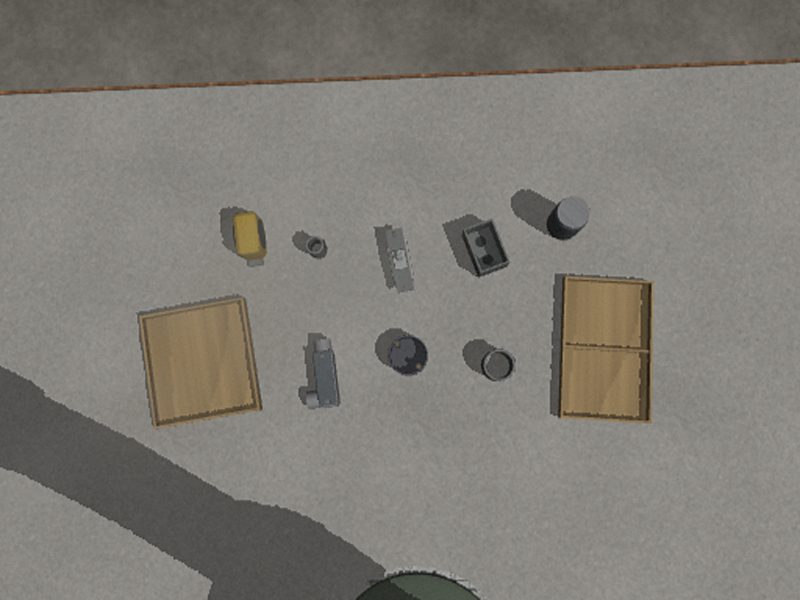

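View pics/side0.png

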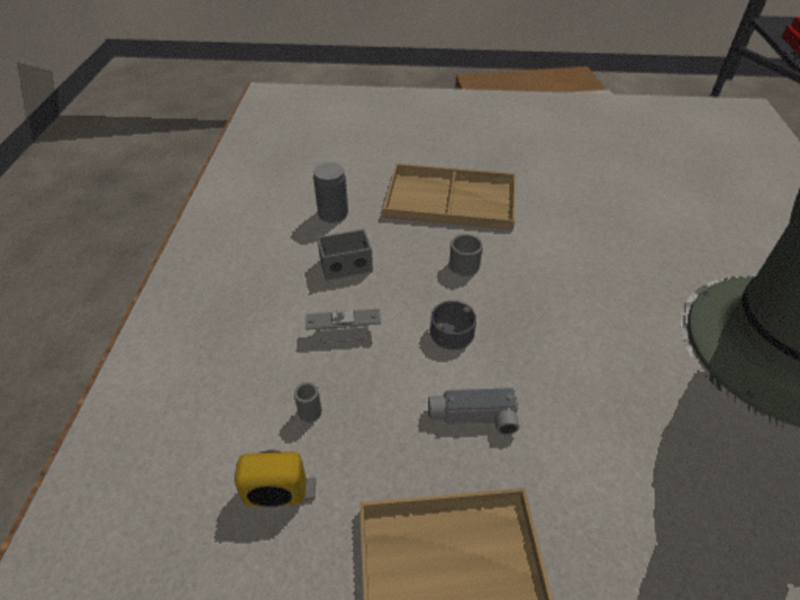

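View crops.

The top view at 800x600 has the stock in the middle: switch box at (485,248), toggle at (399,260), elbow at (322,372), round box at (408,355). The small coupling is at (316,245) and the large one at (498,364). The plain tray is on the left at (200,361), the divided tray on the right at (606,348). The side view agrees. Next I'll take larger crops for the measurements.

```bash
cat > h.py <<'E'
import numpy as np, cv2
from scipy.spatial.transform import Rotation as R
from bench import manip
def cam(n):
    return manip.read_camera(n)
def ray(c,px,z):
    q=np.asarray(c["attitude"]); M=R.from_quat(q[[1,2,3,0]]).as_matrix()
    px=np.atleast_2d(px).astype(float)
    d=np.c_[px,np.ones(len(px))]@np.linalg.inv(c["mtx"]).T@M.T
    p=np.asarray(c["position"]); return (p+d*((z-p[2])/d[:,2])[:,None])[:,:2]
def proj(c,P):
    q=np.asarray(c["attitude"]); M=R.from_quat(q[[1,2,3,0]]).as_matrix()
    v=(np.atleast_2d(P)-c["position"])@M@c["mtx"].T; return v[:,:2]/v[:,2:]
E
python3 - <<'E'
from h import *
import pickle
T=cam("top");S=cam("side");pickle.dump((T,S),open("c0.pkl","wb"))
# top: stock area native x185..335,y135..265 ; scale 5
def crop(c,x0,y0,w,h,s,n):
    f=cv2.resize(c["frame"][y0:y0+h,x0:x0+w,::-1],None,fx=s,fy=s,interpolation=cv2.INTER_CUBIC)
    f=cv2.convertScaleAbs(f,alpha=1.6)
    for i in range(0,w,10):
        cv2.putText(f,str(x0+i),(i*s,8),0,.3,(0,255,255));cv2.line(f,(i*s,10),(i*s,14),(0,255,255))
    for i in range(0,h,10):
        cv2.putText(f,str(y0+i),(0,i*s+3),0,.3,(0,255,255));cv2.line(f,(18,i*s),(22,i*s),(0,255,255))
    cv2.imwrite(n,f)
crop(T,185,135,150,115,5,"pics/tc.png")
crop(S,185,140,155,140,4,"pics/sc.png")
for c,n in((T,"top"),(S,"side")):
    hsv=cv2.cvtColor(c["frame"],cv2.COLOR_RGB2HSV)
    m=((hsv[...,1]>70)&(hsv[...,2]>40)&(hsv[...,0]<30)).astype(np.uint8)*255
    m=cv2.morphologyEx(m,cv2.MORPH_CLOSE,np.ones((5,5)))
    for k in cv2.findContours(m,0,2)[0]:
        if cv2.contourArea(k)>250:
            (a,b),(w,h),t=cv2.minAreaRect(k)
            pts=ray(c,k[:,0,:],20.).astype(np.float32)
            r=cv2.minAreaRect(pts); print(n,cv2.contourArea(k),(a,b),"world z20",r)
E
```

```text
top 4872.5 (127.09461975097656, 231.93377685546875) world z20 ((473.8712158203125, 334.72607421875), (182.81515502929688, 175.1922149658203), 8.41057300567627)
top 5201.0 (387.920654296875, 223.38070678710938) world z20 ((474.4853820800781, -316.2132263183594), (145.09597778320312, 225.38734436035156), 84.71149444580078)
top 433.0 (158.36480712890625, 150.5321807861328) world z20 ((678.62158203125, 255.92404174804688), (82.69473266601562, 46.78501892089844), 12.747896194458008)
top 725.5 (255.47792053222656, 48.45521545410156) world z20 ((942.80615234375, 6.58074951171875), (1346.6160888671875, 7.233547687530518), 89.9198989868164)
side 7508.5 (291.3022766113281, 349.26544189453125) world z20 ((477.58734130859375, 309.344970703125), (184.912109375, 114.7830810546875), 8.212735176086426)
side 1113.0 (172.5, 306.5) world z20 ((680.4767456054688, 244.45126342773438), (81.08336639404297, 65.81764221191406), 6.092069149017334)
side 2788.0 (288.0539245605469, 124.9337158203125) world z20 ((476.66937255859375, -304.2673034667969), (165.6101531982422, 226.20657348632812), 84.8699951171875)
side 588.5 (77.66903686523438, 204.04092407226562) world z20 ((939.294921875, -176.88726806640625), (1046.3780517578125, 8.991758346557617), 89.94480895996094)
side 1135.0 (339.0, 50.0) world z20 ((300.83013916015625, -748.9766845703125), (337.4612121582031, 125.2755126953125), 12.258233070373535)
```

View pics/tc.png

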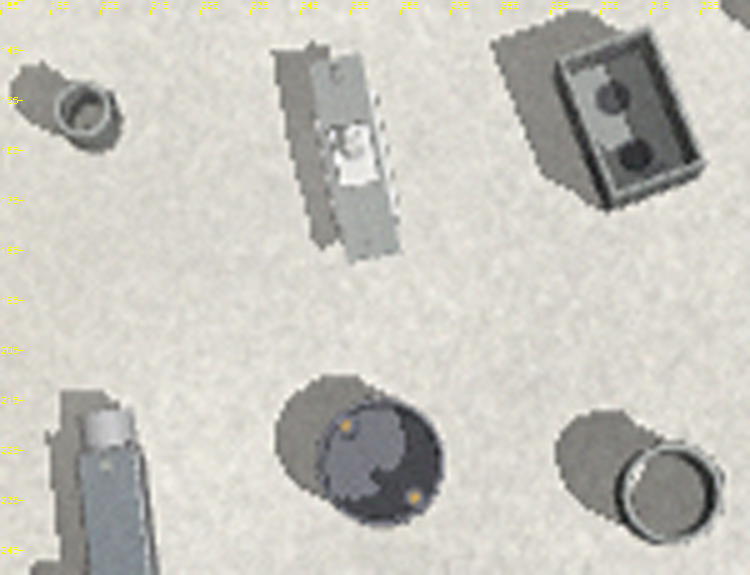

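View pics/sc.png

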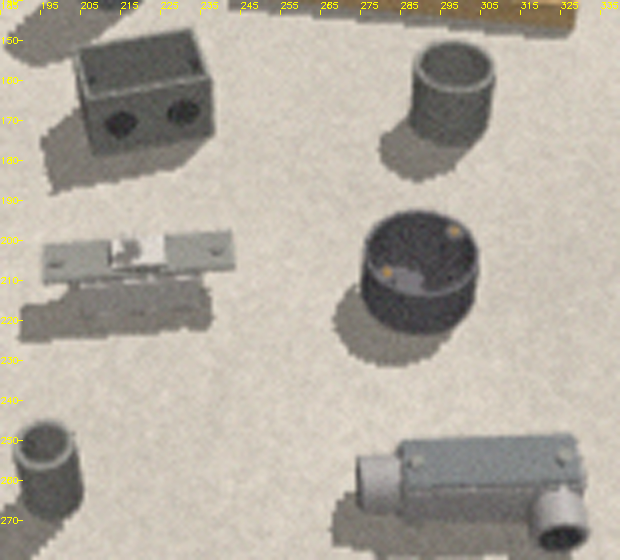

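Top crop: small coupling rim centred at crop (83,108), toggle strap corners at (310,62), (357,53), (401,250) and (349,264), box rim from (557,63) to (703,165), round box rim centred at (382,461). The side crop gives the same parts, plus the whole elbow cover with the +y hub pointing toward +y. Next I'll compute positions from both views and overlay them as a check.

```bash
cat > meas.py <<'E'
from h import *
import pickle
T,S=pickle.load(open("c0.pkl","rb"))
t=lambda P:(np.array(P,float)+.5)/5-.5+[185,135]
s=lambda P:(np.array(P,float)+.5)/4-.5+[185,140]
def rect(n,w): 
    (c,wh,a)=cv2.minAreaRect(w.astype(np.float32)); v=[w[1]-w[0],w[2]-w[1],w[3]-w[2],w[0]-w[3]]
    print(n,w.mean(0).round(1),[round(float(np.linalg.norm(i)),1) for i in v],[round(float(np.degrees(np.arctan2(i[1],i[0]))),1) for i in v])
rect("toggle T",ray(T,t([(310,62),(357,53),(401,250),(349,264)]),30))
rect("toggle S",ray(S,s([(41,246),(234,230),(235,266),(42,284)]),30))
rect("box T",ray(T,t([(557,63),(650,28),(703,165),(607,200)]),48))
rect("box S",ray(S,s([(76,50),(193,28),(210,75),(88,97)]),48))
rect("elbow S",ray(S,s([(402,440),(577,434),(583,483),(404,489)]),33))
print("round T",ray(T,t([(382,461),]),34),"S",ray(S,s([(420,251)]),34))
print("small T",ray(T,t([(83,108)]),46),"S",ray(S,s([(45.5,444)]),46))
print("large T",ray(T,t([(669,492)]),46),"S",ray(S,s([(453,67)]),46))
E
python3 meas.py
python3 - <<'E'
from h import *
import pickle
T,S=pickle.load(open("c0.pkl","rb"))
s=5;x0,y0=85,185
f=cv2.convertScaleAbs(cv2.resize(T["frame"][y0:y0+90,x0:x0+150,::-1],None,fx=s,fy=s,interpolation=cv2.INTER_CUBIC),alpha=1.6)
cv2.imwrite("pics/te.png",f)
E
```

```text
toggle T [627.5   7.5] [24.3, 103.3, 27.0, 105.3] [-81.1, -169.5, 103.2, 9.1]
toggle S [627.6  10. ] [106.1, 26.5, 103.7, 27.6] [-170.1, 96.0, 10.5, -78.9]
box T [ 640.9 -129.9] [49.6, 73.7, 50.6, 73.1] [-71.2, -162.0, 108.2, 17.2]
box S [ 642.2 -129.6] [73.1, 45.4, 73.5, 43.8] [-159.9, 108.8, 18.8, -71.8]
elbow S [440.9 133.4] [85.7, 28.0, 85.3, 27.8] [-174.3, 91.4, 5.6, -87.8]
round T [[473.85788634  -1.51016587]] S [[474.82106891   0.67932793]]
small T [[654.25605975 142.05850494]] S [[653.30020922 144.816545  ]]
large T [[ 453.75848881 -140.6553835 ]] S [[ 455.21613945 -138.68873827]]
```

View pics/te.png

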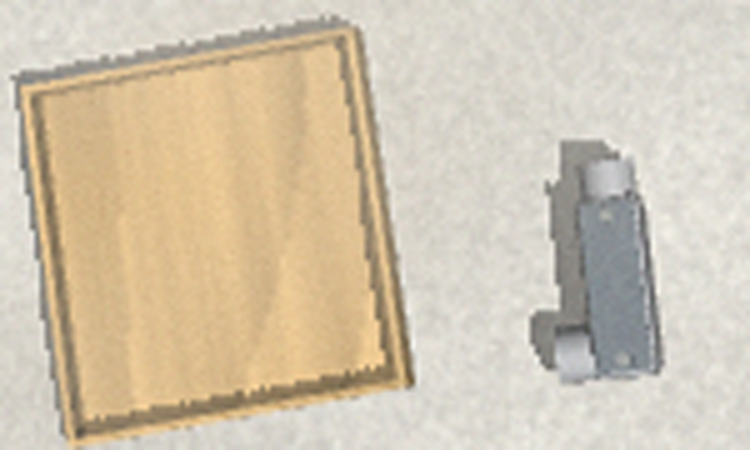

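Both views agree to within 2–3 mm. I'll start with the elbow.

```bash
cat > pp.py <<'E'
from h import *
PL=(np.array([475,336.5]),8.4); DV=(np.array([475,-317.5]),-5.3)
def tray(t,x,y): a=np.radians(t[1]); return t[0]+[x*np.cos(a)-y*np.sin(a),x*np.sin(a)+y*np.cos(a)]
def rot(deg):
    c,s=np.cos(np.radians(deg)),np.sin(np.radians(deg))
    q=R.from_matrix(np.array([[0,c,s],[0,s,-c],[-1,0,0]])).as_quat(); return q[[3,0,1,2]]
def best(xy,z,degs):
    q0=np.array(manip.get_state()["q"]); o=[]
    for d in degs:
        q=manip.solve_ik([*xy,z],rot(d))
        if q is not None: o.append((np.abs(np.array(q)-q0).max(),d))
    return min(o)[1]
def log(m): 
    s=manip.get_state(); print(m,"t%.1f"%s["time"],"w%.1fmm"%(s["gripper_width"]*85),"F",np.round(s["contact_force"],1),"tcp",np.round(s["eef_pos"],1))
def pick(xy,deg,w,z,open_mm,f=40,H=150):
    d=best(xy,H,[deg,deg-180]); manip.gripper_to(min(1,open_mm/85))
    manip.movep([*xy,H],rot(d)); manip.move_l([*xy,z+25],feed=200); manip.move_l([*xy,z],feed=60); log("down")
    manip.gripper_to(0,f_grip=f); log("grip"); manip.move_l([*xy,H],feed=180); log("lift"); return d
def place(xy,degs,z,open_mm,H=150):
    d=best(xy,H,degs); manip.movep([*xy,H],rot(d)); manip.move_l([*xy,z+25],feed=200); manip.move_l([*xy,z],feed=40); log("placed")
    manip.gripper_to(open_mm/85); log("open"); manip.move_l([*xy,z+40],feed=100); manip.move_l([*xy,H],feed=250); log("up")
E
python3 - <<'E'
from pp import *
a=np.radians(5.7); g=np.array([441,133])+6*np.array([np.cos(a),np.sin(a)])
d=pick(g,95.7,32,4,64)
place(tray(PL,-3,-38),[d+2.7],9,49)
E
```

```text
down t3.7 w63.5mm F [ 0.4 -0.1 -0.3] tcp [446.9 133.4   3.8]
grip t4.1 w31.5mm F [-1.3 -0.6  6.4] tcp [447.1 133.7   4.3]
lift t5.0 w31.3mm F [-0.4 -0.6 -3.1] tcp [446.5 133.6 149.3]
placed t7.3 w31.3mm F [ 0.1  0.7 -2.6] tcp [477.6 298.4   8.8]
open t7.6 w49.1mm F [ 0.5 -0.   0.3] tcp [477.7 298.5   9.1]
up t8.7 w49.1mm F [-0.7  0.7 -0.2] tcp [477.4 298.6 149.9]
```

Run:
```python
from pp import *
d=pick([474.3,-0.4],8.4,64,5,85)
place(tray(PL,-30,42),[d,d-180,d+180],9.5,77)
d=pick([653.8,143.4],98.4,30,6,60)
place(tray(PL,50,40),[d,d-180,d+180],10.5,46)
c=cam("top");cv2.imwrite("pics/t1.png",cv2.convertScaleAbs(cv2.resize(c["frame"][150:300,70:240,::-1],None,fx=4,fy=4,interpolation=cv2.INTER_CUBIC),alpha=1.5))
```

```text
down t11.6 w84.9mm F [0.5 0.1 0.7] tcp [474.2  -0.6   4.9]
grip t12.0 w63.3mm F [-3.1 -0.  14.8] tcp [ 4.744e+02 -4.000e-01  5.600e+00]
lift t12.9 w63.1mm F [ 1.   0.4 -0.6] tcp [ 4.739e+02 -2.000e-01  1.493e+02]
placed t16.0 w63.6mm F [-3.8 -3.9 14.3] tcp [439.  373.4   9.7]
open t16.3 w77.2mm F [-0.8 -0.2  0.4] tcp [439.1 373.6   9.3]
up t17.4 w76.8mm F [-1.   0.8 -1.3] tcp [439.2 373.4 149.9]
down t20.2 w59.9mm F [0.4 0.9 0.3] tcp [653.7 143.4   5.8]
grip t20.6 w29.2mm F [-1.4  0.3  6.4] tcp [654.  143.4   6.5]
lift t21.6 w29.4mm F [-0.   0.6 -2.1] tcp [653.2 143.3 148.9]
placed t24.1 w29.9mm F [-3.5 -3.   8.1] tcp [518.3 383.2  10.5]
open t24.4 w46.0mm F [-0.5  0.5 -0.8] tcp [518.6 383.4  10.3]
up t25.6 w46.0mm F [ 0.7 -0.  -0. ] tcp [518.5 383.3 150. ]
```

View pics/t1.png

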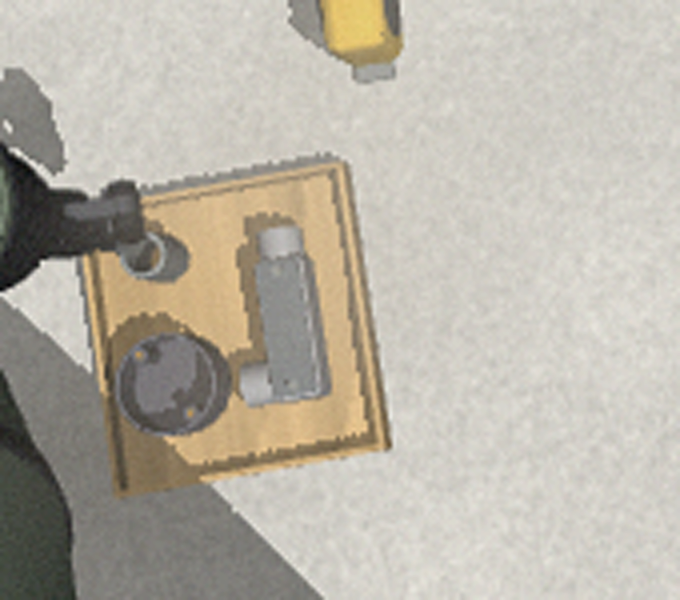

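The elbow, round box and small coupling are upright and apart in the plain tray (crop (285,315), (175,383), (150,255)). Next are the toggle and the switch box.

Run:
```python
from pp import *
d=pick([627.5,8.7],100,33,3,62)
place(tray(DV,55.5,0),[-5.3,174.7],7.5,50)
d=pick([641.5,-129.8],108,50,6,80)
place(tray(DV,-55.5,0),[84.7,-95.3],10.5,66)
manip.movep([450,0,300],rot(best([450,0],300,[90,-90])))
log("end")
c=cam("top");a=cv2.convertScaleAbs(cv2.resize(c["frame"][140:290,310:440,::-1],None,fx=3,fy=3,interpolation=cv2.INTER_CUBIC),alpha=1.5)
s=cam("side");b=cv2.convertScaleAbs(cv2.resize(s["frame"][80:230,230:360,::-1],None,fx=3,fy=3,interpolation=cv2.INTER_CUBIC),alpha=1.5)
cv2.imwrite("pics/t2.png",np.hstack([a,b]))
cv2.imwrite("pics/s2.png",np.ascontiguousarray(cv2.resize(s["frame"][:,:,::-1],(800,600),interpolation=cv2.INTER_CUBIC)))
```

```text
down t28.7 w62.3mm F [-0.3 -0.   0. ] tcp [627.4   8.7   2.8]
grip t29.1 w32.2mm F [-1.1 -0.5  6.7] tcp [627.8   8.6   3.5]
lift t30.0 w32.1mm F [-0.3 -0.2 -1.9] tcp [626.9   8.7 149. ]
placed t32.8 w32.5mm F [-3.4  3.3  7.8] tcp [ 530.  -322.4    7.4]
open t33.2 w49.9mm F [-0.6 -0.   0.1] tcp [ 530.3 -322.7    7.3]
up t34.3 w50.3mm F [-0.1 -0.  -1. ] tcp [ 530.3 -322.4  149.9]
down t37.2 w79.7mm F [0.3 0.2 1. ] tcp [ 641.4 -129.8    5.8]
grip t37.6 w49.4mm F [-0.7  0.4  6.2] tcp [ 641.7 -129.8    6.4]
lift t38.5 w49.6mm F [ 0.4  0.4 -2.7] tcp [ 640.9 -129.7  148.9]
placed t41.1 w49.6mm F [-2.   2.   3.3] tcp [ 419.5 -312.2   10.3]
open t41.5 w66.0mm F [0.  0.4 0.3] tcp [ 419.8 -312.4   10.4]
up t42.5 w66.2mm F [ 0.1 -0.4 -1.3] tcp [ 419.7 -312.3  149.9]
end t43.9 w65.8mm F [-0.  -0.8 -0.3] tcp [449.9  -1.  299.3]
```

View pics/t2.png

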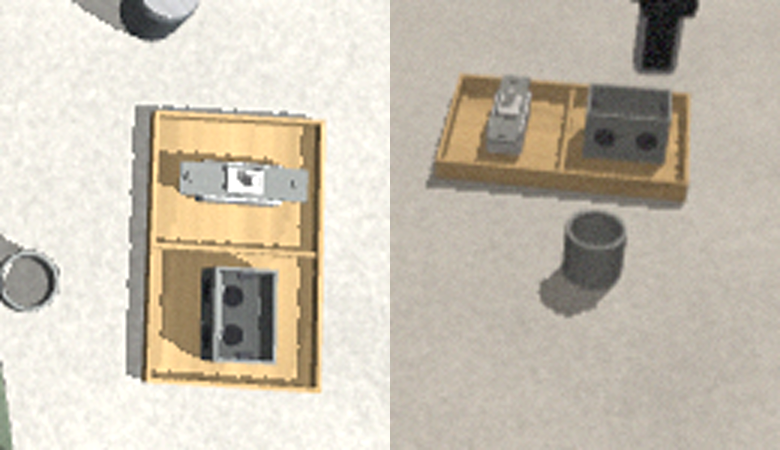

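View pics/s2.png

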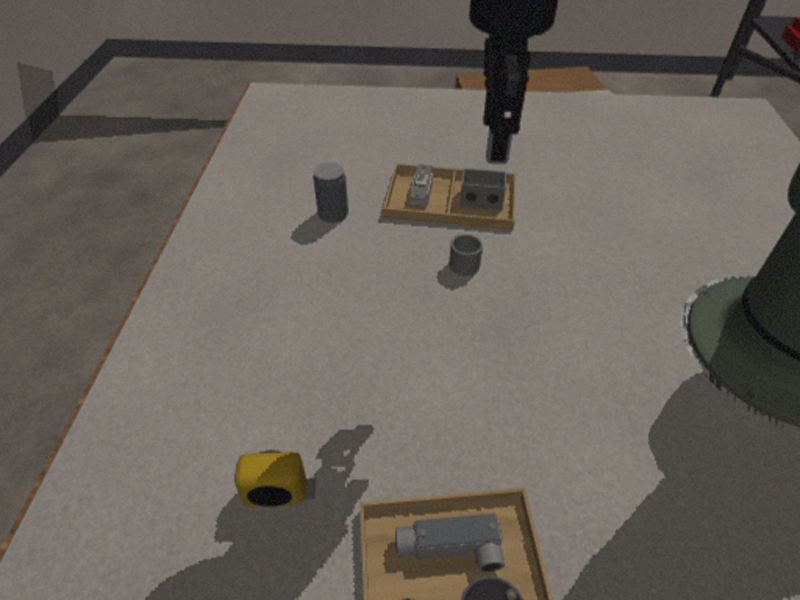

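Run:
```python
from h import *
c=cam("top")
from pp import DV
for n,p,z in(("toggle ends",[(180,178),(308,186)],34),("box rim",[(216,268),(277,268),(273,362),(212,360)],52)):
    w=ray(c,np.array(p)/3+[310,140],z)-DV[0]; a=np.radians(DV[1]); print(n,(w@np.array([[np.cos(a),-np.sin(a)],[np.sin(a),np.cos(a)]])).round(1).tolist())
manip.hold(0.5); manip.job_done()
```

```text
toggle ends [[53.4, 49.6], [52.8, -54.9]]
box rim [[-19.7, 22.6], [-16.8, -26.0], [-91.6, -24.3], [-93.0, 23.9]]
the job is handed in; nothing more can be done
```

I packed both kits and handed the job in at about 45 s of the 125 s allowed; no verdict is reported back.

- **Divided tray:** the toggle switch is in the far bay and the switch box in the near bay. By the top camera in the tray frame, the toggle is centred at about (53, -3) mm and the box at about (-55, -1) mm. The toggle's ends are about 12 mm or more from the walls.
- **Plain tray:** the elbow, round box and small coupling stand apart and upright in the top picture taken after the third placing. In the last side picture, the round box is cut off at the frame edge and the coupling is almost out of view. I didn't check that tray again after the last two parts.
- **Left in place:** the large coupling, glue tin and tape measure look the same in the side picture before and after. I compared them by eye only.
- **Grips and forces:** grip widths matched the parts. Four parts touched the tray floor while still held (about 3 to 14 N). The elbow showed no contact, so it was released up to about 1 mm above the floor. The highest force I saw was about 15 N, read at the stops, not during the moves.

The two cameras disagreed by up to about 3 mm on part positions, so I averaged them. I didn't measure tilt or the height of each underside directly; those rest on the pictures and the placing contacts.

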